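# Centre the mug on the kitchen scale and tare it

## Task

The white mug was put down too far forward on the kitchen scale and hangs over its display, crowding the keys. Push the mug back along the platform, without lifting or tipping it, until it stands inside the marked ring in the middle of the steel platform, and take the fingers off it. Then, touching neither mug nor platform, lightly press the tare key, the oblong one at the right end of the front row, until it clicks down, and withdraw; leave the two round keys and everything else alone.

Things in the scene. Friction and masses are not known exactly. Their poses are not given: they have to be found in the camera images.
- scale: digital kitchen scale, white case fixed on the worktop, top 21 mm high. Origin: on the worktop below the middle of the platform; x points from the keys to the back: the case runs from x = -132 (front) to +75 mm, y = -82 to +82 mm (+y left seen from the keys). Flush display (20 x 78 mm) at x = -86 mm; in front of it a row of three grey keys at x = -111 mm
- platform: the scale's flat steel weighing platform, 140 (x) x 152 (y) mm, does not move, top 27.5 mm above the worktop; same origin and axes as the scale. A thin dark ring, 110 mm in diameter, is marked round its middle
- platform_mid (a point): middle of the platform's top, the centre of the marked ring, 27.5 mm above the worktop
- mug: white mug with small blue flowers, standing on the platform: straight round body 80 mm across, 102 mm tall, 0.2 to 0.32 kg; handle on its own -y side, reaching 77 mm from the body axis. Origin: underside, 18 mm from the body axis towards the handle; z up. It slides on the steel (friction varies); pushed within 30 mm of its foot it does not tip
- mug_axis (a point): centre of the underside of the mug's round body, on the body's axis
- tare_key_top (a point): centre of the top face of the tare key: the oblong key (14 x 28 mm) at the right end of the row as seen from the robot, standing 5 mm proud of the case, top 26 mm above the worktop; pressed straight down
- tare_key (a joint): travel of the tare key in m, 0 = up, grows as it is pressed, 0.004 = fully down; switches at 0.0025; spring, from 1 N at the start to 5 N fully down, rigid beyond; returns by itself
- unit_key_top (a point): centre of the top of the round key (15 mm across) at the left end of the row, 52 mm from the middle one: leave alone
- unit_key (a joint): travel of the left round key in m, 0 = up, 0.004 = fully down, same spring
- power_key_top (a point): centre of the top of the round key (15 mm across) in the middle of the row, 52 mm from the tare key: leave alone
- power_key (a joint): travel of the middle round key in m, 0 = up, 0.004 = fully down, same spring
- tumbler: plain clear glass tumbler, 81 mm across, 91 mm tall, left of the scale; origin: centre of its underside; bystander
- handled_mug: second mug, plain green-and-cream, 90 mm across the body, 97 mm tall, standing on the worktop to the right of the scale (not the mug of the job); origin: centre of its underside; bystander
- egg_timer: clockwork kitchen timer with a domed top, 62 mm across, 43 mm tall, on the worktop right of the scale's keys; origin: centre of its underside; bystander
- bowl: painted bowl, 152 mm across, 80 mm tall, on the round board at the right; origin: centre of its underside; bystander
- jam: jam jar, 64 mm across, 90 mm tall, on the round board at the right; origin: centre of its underside; bystander
- tea_box: carton of tea bags, 64 x 142 mm, 75 mm tall, lying at the front left; origin: centre of its underside; bystander

How it is judged:
On the way, in this order (a step that is already met when the one before it is completed fails the run):
1. the mug stands upright in the middle of the platform and is no longer touched (horizontal distance between mug_axis and platform_mid below 0.015 m and angle between mug's own z axis and vertical below 0.08 rad and height (world z) of mug below 0.033 m and linear speed of mug below 0.01 m/s and contact force between the arm and mug below 0.2 N and contact force between the arm and platform below 0.2 N), for 0.2 s.
2. the tare key is pressed while nothing but the mug loads the platform (all of step 1 and value of joint tare_key above 0.0025 m), for 0.05 s.
At the end, for the whole second after the job is handed in: Mug upright and at rest on the platform, its body's axis within 15 mm of the ring's centre; tare key pressed past 2.5 mm after that and up again (under 1 mm), as are the round keys; tumbler, second mug, timer, bowl, jam jar and carton upright and within 20 mm of where they stood (horizontal distance between mug_axis and platform_mid below 0.015 m and angle between mug's own z axis and vertical below 0.08 rad and height (world z) of mug below 0.033 m and linear speed of mug below 0.01 m/s and value of joint each of tare_key, unit_key, power_key below 0.001 m and angle between each of tumbler, handled_mug, egg_timer, bowl, jam, tea_box's own z axis and vertical below 0.1 rad and distance of each of tumbler, handled_mug, egg_timer, bowl, jam, tea_box from where it was at the start of the episode below 0.02 m); the robot touches nothing.
It fails at once if the mug is lifted off the platform or tipped (height (world z) of mug above 0.036 m or angle between mug's own z axis and vertical above 0.3 rad or height (world z) of mug below 0.022 m).
It fails at once if one of the two round keys is pressed (value of joint any of unit_key, power_key above 0.002 m).
It fails at once if the tare key is pressed before the mug stands in the middle (value of joint tare_key above 0.0025 m and horizontal distance between mug_axis and platform_mid above 0.015 m).
It fails at once if the tare key is pressed hard (over 25 N) or the robot leans on the weighing platform (over 3 N) (contact force between the arm and tare_key above 25 N or contact force between the arm and platform above 3 N).
It fails at once if another thing is shifted or tipped (distance of any of tumbler, handled_mug, egg_timer, bowl, jam, tea_box from where it was at the start of the episode above 0.02 m or angle between any of tumbler, handled_mug, egg_timer, bowl, jam, tea_box's own z axis and vertical above 0.3 rad).
It also fails if it takes over 45 s, if anything falls off the work surface, if the arm or the gripper's body presses on something with over 40 N, if the wrist force passes 120 N, or if a joint passes its speed limit or range.

## Robot

A 7-joint arm with a two-finger parallel gripper is mounted at the origin on a cart in front of the work surface, level with it; the furniture and walls round the work are solid. World frame = base frame: x ahead of the robot, y to its left, z up, the work surface at z = 0. Lengths are in m, angles in rad, forces in N, time in s.
With the tool pointing down it reaches from about 0.4 to 0.875 m from the base axis. Payload 6.5 kg.
Tool frame: the origin (TCP) lies at the very end of the fingers, on their centre line; the grasp point (between the pads) lies 19 mm behind it; z points along the fingers, y is the line along which they close (so a half turn about z gives the same grasp; the last joint's range is limited). The gripper opens to 88 mm and grips with 3 to 60 N. Pads are 18 mm wide; open, the fingers measure 123 mm over their backs; the gripper's body (75 mm by 187 mm) begins 45 mm behind the grasp point.
Start: joints at [1.041, 0.536, -0.004, 1.538, 0.003, 1.067, -0.071], TCP at [0.291, -0.581, 0.21] pointing down, gripper open.
Joint ranges: [-2.7, 2.7], [-0.37, 2.16], [-1.27, 1.26], [0.24, 2.4], [-1.31, 4.45], [0.19, 1.91], [-2.76, 2.76]. Speed limits (rad/s): [2.39, 2.39, 3.14, 3.14, 3.14, 3.14, 3.14].

## Interface

Orientations are given as a unit quaternion [w, x, y, z].
In Python, from cell import manip, viewer gives the robot as it stands. The module is installed in compiled form; this text tells all that it offers.
- The arm moves only by the tool jog_arm, never from a script. Its argument "deltas" is a list of rows, each a list of 3 entries, a list of its own where there are three numbers: the turn, a rotation vector about the tool's x, y, z in units of 5 degrees (1.0 is 5 degrees), then the shift along the tool's x, y, z in units of 60 mm (1.0 is 60 mm), then the opening, from 0 (shut) to 1 (fully open). A call has 1 to 12 rows; each row shifts and turns the commanded pose from where the row before left it, along the tool's axes as they then stand; what a row does not reach is not made up. A row lasts 1/8 s, in which the tool goes at most 62.5 mm and 10.7 degrees, less where a joint would pass 70% of its speed; a pose out of reach is approached as far as the arm can. A call is refused whole if a number of a shift passes 1 or a number of a turn 1, either way. A call with a gripper value outside its range is refused whole. The fingers move at their own pace and stop on an object; the grip force is fixed at half the most. Time passes only in rows, so rows that do not move let the fingers close. It gives the time, the measured TCP pose, the force, the opening and the grip force at its end, in the units of the state.
- manip.read_state(): the state, without advancing time (a new reading comes with each control period).
- viewer.get_image(name): name is "scene" or "top" or "wrist"; returns the picture (384x512x3 uint8, blue, green, red); there is no depth.
- viewer.get_calibration(name): a dict with "intrinsics" (3x3 intrinsics, pixels), "rvec" (rotation vector, rad) and "tvec" (3), from world to camera coordinates, as OpenCV has them. Camera axes: x right, y down, z forward; pixel columns grow to the right and rows downward; lengths in m; the calibration is good to about 2 mm. A picture is of the moment at which its call begins: read the wrist's pose just before it. get_calibration takes no time and is no camera call; for the wrist camera it gives the pose at the moment of the call.
- manip.sign_off(): hands the job in; it is judged then, once.
The state is a dict: "time": time; "joint_pos": joint angles; "qvel": joint speeds; "effort": joint torques, N m; "eef_pos": TCP position; "eef_rot": TCP orientation; "ft_force": force on the tool from outside, world axes, zero at the start; "wrist_torque": the same for the moment, N m; "gripper_width": finger opening in m; "grip_force": force on a finger pad.
Only numpy, scipy, OpenCV 4.12 (cv2) and the standard library are available. Lean on these libraries where they do the work, as an engineer would, in place of code of your own. Each camera call takes 0.05 s, during which the arm holds its last target. There are 200 camera calls.

## Working session

There is one attempt and no reset: what is moved stays moved. The work goes in short steps, Python scripts to look and compute and a tool call to move; the robot and the scene stay as the last step left them, time stands still between calls to the robot, and variables do not carry over. Pictures are saved under pics/ and viewed, at most 10 in all, crops included, and the job is handed in when it is done.

Besides the shell and the picture viewer there is one more tool, called after ">>>" as a command line: name --argument value ..., lists and objects as JSON in quotes. jog_arm: Moves the arm, as the interface text tells. Its arguments: {"type":"object","properties":{"deltas":{"type":"array"}},"required":["deltas"]}

```bash
mkdir -p pics; python3 - <<'E'
from cell import manip, viewer
import cv2,numpy as np
s=manip.read_state();print(s['time'],s['eef_pos'],s['eef_rot'],s['ft_force'])
for n in("scene","top"):
    im=viewer.get_image(n);cv2.imwrite(f'pics/{n}0.png',cv2.resize(im,(800,600),interpolation=cv2.INTER_CUBIC))
    c=viewer.get_calibration(n);R=cv2.Rodrigues(np.array(c['rvec']))[0];print(n,-R.T@np.array(c['tvec']).ravel(),c['intrinsics'])
E
```

```text
0.0 [ 0.29047166 -0.58076648  0.20887081] [-7.96443724e-04  9.73221027e-01  2.29869797e-01 -2.73388488e-04] [-0.13610852 -0.29981341 -0.95266944]
scene [-0.03218238  0.82461556  0.95541516] [[409.04900974   0.         260.59069914]
 [  0.         409.04900974 205.76126466]
 [  0.           0.           1.        ]]
top [-0.62395243  0.40979897  1.63234842] [[445.55642809   0.         256.73950213]
 [  0.         445.55642809 187.88125511]
 [  0.           0.           1.        ]]
```

View pics/scene0.png

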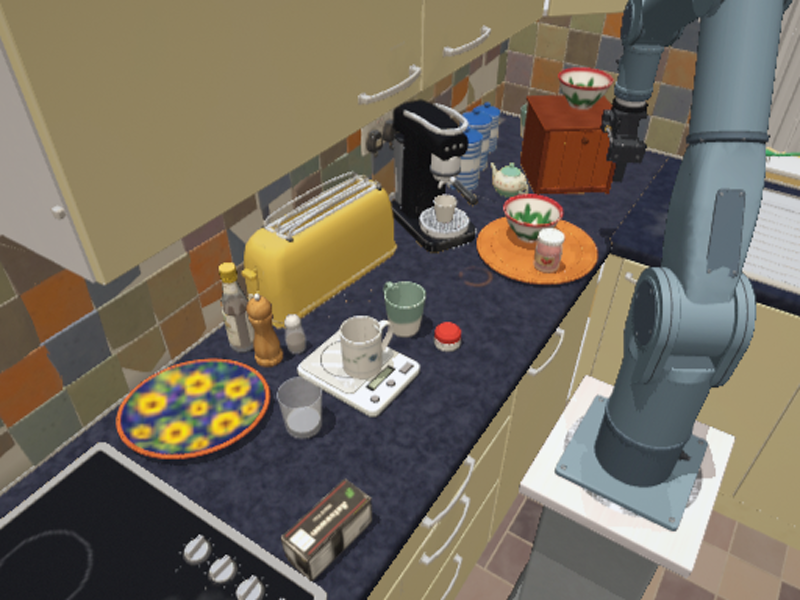

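View pics/top0.png

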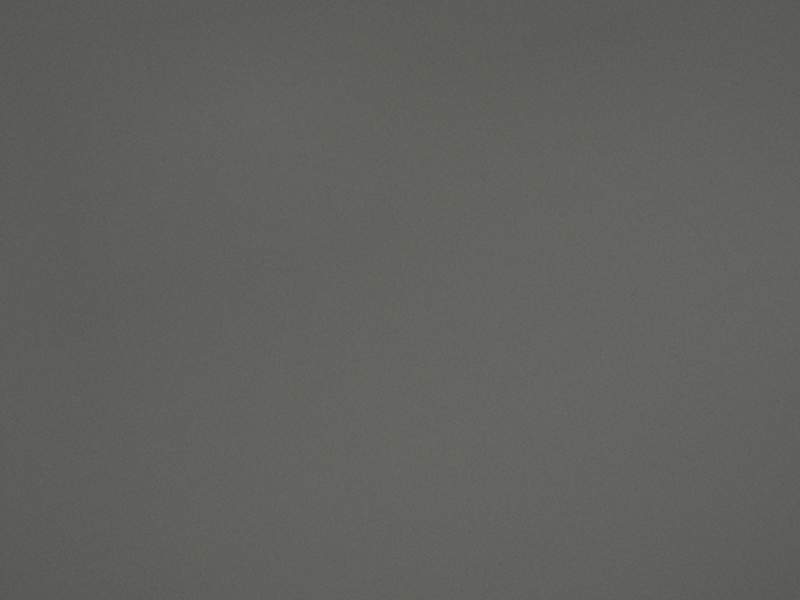

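The scene view shows the scale at about (360,365) in the upscaled picture. The mug overhangs the display, and the tare key is at about (407,368). The top camera is blocked: it shows only grey. I'll crop the scene view for pixel positions.

```bash
python3 - <<'E'
import cv2
from cell import viewer
im=viewer.get_image("scene")
c=im[180:280,170:303]   # 133x100
cv2.imwrite('pics/crop1.png',cv2.resize(c,(798,600),interpolation=cv2.INTER_CUBIC))
E
```

```text
(no output)
```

View pics/crop1.png

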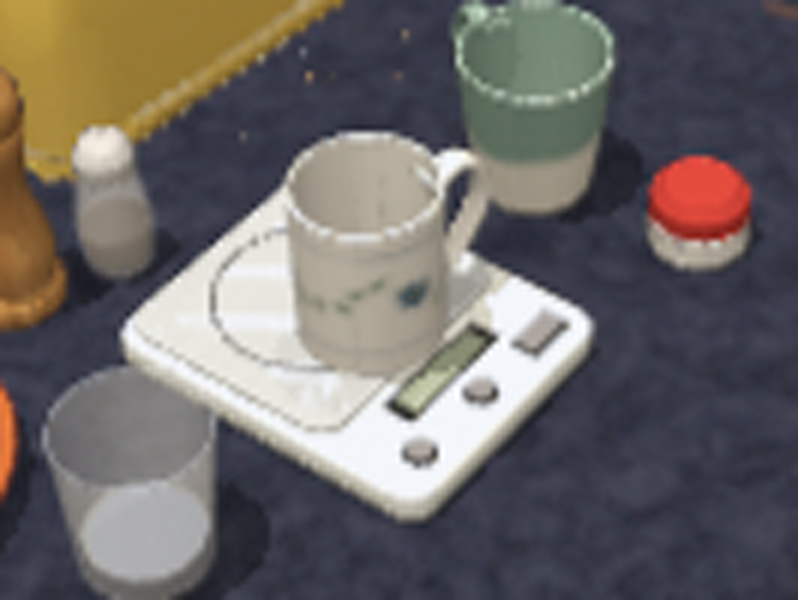

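```bash
cat > h.py <<'E'
from cell import manip, viewer
import cv2,numpy as np
from scipy.optimize import least_squares
def proj(c,P):
    return cv2.projectPoints(np.array(P,float).reshape(-1,1,3),np.array(c['rvec']),np.array(c['tvec']),np.array(c['intrinsics']),None)[0].reshape(-1,2)
def s2w(p,pts):
    pts=np.array(pts,float);co,si=np.cos(p[2]),np.sin(p[2]);o=pts.copy()
    o[:,0]=p[0]+co*pts[:,0]-si*pts[:,1];o[:,1]=p[1]+si*pts[:,0]+co*pts[:,1];return o
K=[[-.111,.052,.026],[-.111,0,.026],[-.111,-.052,.026]]
D=[[-.096,.039,.021],[-.076,.039,.021],[-.076,-.039,.021],[-.096,-.039,.021]]
def circ(x,y,z,r=.04):
    t=np.linspace(0,2*np.pi,181);return np.c_[x+r*np.cos(t),y+r*np.sin(t),z+0*t]
E
python3 - <<'E'
from h import *
c=viewer.get_calibration("scene")
u=lambda a:np.array(a,float)/6-.4+[170,180]
obs=u([[420,452],[481,391],[540,332],[408,416],[389,403],[479,325],[497,337]])
f=lambda p:(proj(c,s2w(p,K+D))-obs).ravel()
r=least_squares(f,[.55,.1,0]);print(r.x,np.round(r.fun,1))
lo=u([[286,131]])[0];hi=u([[447,242]])[0]
def g(m):
    q=proj(c,circ(m[0],m[1],.1295));b=proj(c,circ(m[0],m[1],.0275))
    return [q[:,0].min()-lo[0],q[:,1].min()-lo[1],q[:,0].max()-hi[0],q[:,1].max()-hi[1],b[:,1].max()-u([[0,375]])[0,1]]
m=least_squares(g,r.x[:2]);print(m.x,np.round(m.fun,1))
d=m.x-r.x[:2];co,si=np.cos(r.x[2]),np.sin(r.x[2]);print('mug in scale',[co*d[0]+si*d[1],-si*d[0]+co*d[1]])
print('keys',s2w(r.x,K), 'base dist',np.hypot(*r.x[:2]))
s=manip.read_state()
from scipy.spatial.transform import Rotation as Ro
w,x,y,z=s['eef_rot'];print(np.round(Ro.from_quat([x,y,z,w]).as_matrix(),3))
cw=viewer.get_calibration("wrist");R=cv2.Rodrigues(np.array(cw['rvec']))[0];print(-R.T@np.array(cw['tvec']).ravel()-s['eef_pos'],R[2],cw['intrinsics'][0])
# bystanders approx
def bp(a,z):
    p=u([a])[0];return least_squares(lambda v:(proj(c,[[v[0],v[1],z]])-p).ravel(),[.6,0]).x
print('timer',bp([699,195],.043),'green rim',bp([535,50],.097),'tumbler rim',bp([130,420],.091))
E
```

```text
[ 0.57290365  0.09248114 -0.0759274 ] [-0.4 -0.9  0.1 -0.7  0.3 -0.3  0.6  1.4 -1.3  0.7 -0.6 -0.5  1.3  0.2]
[0.53388789 0.09631294] [ 0.1 -0.1 -0.1 -0.8  0.9]
mug in scale [np.float64(-0.03919401894339361), np.float64(0.000861234147643157)]
keys [[0.46616789 0.15275117 0.026     ]
 [0.46222346 0.10090099 0.026     ]
 [0.45827902 0.0490508  0.026     ]] base dist 0.5803200484935821
[[ 0.894  0.447 -0.001]
 [ 0.447 -0.894  0.001]
 [-0.    -0.001 -1.   ]]
[0.06421815 0.03110835 0.17544695] [-0.24304107 -0.12120493 -0.96241384] [291.53871988   0.         255.98335168]
timer [ 0.43349084 -0.07261694] green rim [ 0.54265712 -0.07346755] tumbler rim [0.5550427  0.26076977]
```

>>> jog_arm --deltas '[[[0,0,0.9],[0,0,0],0.5],[[0,0,0.9],[0,0,0],0.5],[[0,0,0.9],[0,0,0],0.5],[[0,0,0.9],[0,0,0],0.5],[[0,0,0.9],[0,0,0],0.5],[[0,0,0.9],[0,0,0],0.5],[[0,0,0.8],[0,0,0],0.5]]'

```text
time: 1.02
eef_pos: [0.2907, -0.5811, 0.2093]
eef_rot: [-0.0, 0.999, -0.04, -0.0]
ft_force: [-0.3, 0.5, -0.7]
gripper_width: 0.0437
grip_force: 0.0
```

>>> jog_arm --deltas '[[[0,0,0],[0.15,-0.9,0],0.5],[[0,0,0],[0.15,-0.9,0],0.5],[[0,0,0],[0.15,-0.9,0],0.5],[[0,0,0],[0.15,-0.9,0],0.5],[[0,0,0],[0.15,-0.9,0],0.5],[[0,0,0],[0.15,-0.9,0],0.5],[[0,0,0],[0.15,-0.9,0],0.5],[[0,0,0],[0.15,-0.9,0],0.5],[[0,0,0],[0.15,-0.9,0],0.5],[[0,0,0],[0.15,-0.9,0],0.5],[[0,0,0],[0.15,-0.9,0],0.5],[[0,0,0],[0.15,-0.9,0],0.5]]'

```text
time: 2.52
eef_pos: [0.4486, 0.058, 0.2098]
eef_rot: [0.0, 0.999, -0.039, 0.0]
ft_force: [0.5, -0.9, 0.4]
gripper_width: 0.0442
grip_force: 0.0
```

```bash
python3 - <<'E'
from h import *
s=manip.read_state();print(s['time'],s['eef_pos'],s['eef_rot'],np.round(s['joint_pos'],2))
cv2.imwrite('pics/w1.png',cv2.resize(viewer.get_image("wrist"),(800,600),interpolation=cv2.INTER_CUBIC))
E
```

```text
2.525 [0.44859872 0.05804204 0.20980455] [ 7.48577221e-05  9.99251510e-01 -3.86831146e-02  1.75198526e-04] [ 0.01  0.21 -0.27  2.03  0.07  0.91 -1.95]
```

View pics/w1.png

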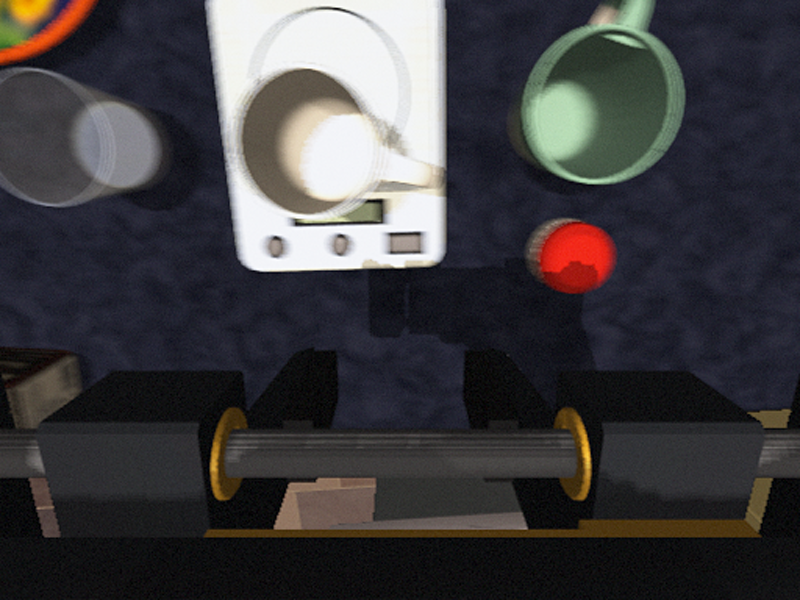

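The wrist view shows the keys at (276,245), (341,243) and (405,243), the display's right corners at (383,199) and (384,223), the ring spanning columns 250–411, and the mug rim at 238–390 × 68–217. I'll refit from these.

```bash
python3 - <<'E'
from h import *
s=manip.read_state();c=viewer.get_calibration("wrist")
u=lambda a:np.array(a,float)*.64-.2
obs=u([[276,245],[341,243],[405,243],[293,224],[383,199],[384,223]])
def f(p):
    q=proj(c,circ(p[0],p[1],.0275,.055));e=u([[250,8],[411,8]])
    return np.r_[(proj(c,s2w(p,K+[D[0],D[2],D[3]]))-obs).ravel(),q[:,0].min()-e[0,0],q[:,0].max()-e[1,0],q[:,1].min()-e[0,1]]
r=least_squares(f,[.57,.09,-.07]);print(r.x,np.round(r.fun,1))
lo=u([[238,68]])[0];hi=u([[390,217]])[0]
def g(m):
    q=proj(c,circ(m[0],m[1],.1295))
    return [q[:,0].min()-lo[0],q[:,1].min()-lo[1],q[:,0].max()-hi[0],q[:,1].max()-hi[1]]
m=least_squares(g,r.x[:2]);print(m.x,np.round(m.fun,1))
d=m.x-r.x[:2];co,si=np.cos(r.x[2]),np.sin(r.x[2]);print('mug in scale',[co*d[0]+si*d[1],-si*d[0]+co*d[1]])
print('keys',s2w(r.x,K))
E
```

```text
[ 0.57772054  0.1091518  -0.04909274] [-1.3  0.2 -1.2  0.7 -0.3 -0.1 -1.9  0.8  2.6 -0.8  2.5  0.3  2.8 -3.2
 -0.8]
[0.53571348 0.10692373] [ 0.8 -2.5 -0.8  2.9]
mug in scale [np.float64(-0.04184711044761772), np.float64(-0.004286804275617178)]
keys [[0.46940607 0.16653626 0.026     ]
 [0.46685427 0.11459891 0.026     ]
 [0.46430247 0.06266156 0.026     ]]
```

>>> jog_arm --deltas '[[[0,1,0],[0,-0.1,0],0.5],[[0,1,0],[0,-0.1,0],0.5],[[0,1,0],[0,-0.1,0],0.5],[[0,1,0],[0,-0.1,0],0.5],[[0,1,0],[0,-0.1,0],0.5],[[0,1,0],[0,-0.1,0],0.5],[[0,1,0],[0,0,0],0.5],[[0,1,0],[0,0,0],0.5],[[0,0,0],[0,0,0],0.5],[[0,0,0],[0,0,0],0.5]]'

```text
time: 3.82
eef_pos: [0.4552, 0.0872, 0.2322]
eef_rot: [0.003, 0.959, -0.038, 0.279]
ft_force: [-0.4, 1.2, 0.2]
gripper_width: 0.0439
grip_force: 0.0
```

```bash
python3 - <<'E'
from h import *
s=manip.read_state();print(s['time'],s['eef_pos'],s['eef_rot'],np.round(s['joint_pos'],2),np.abs(s['qvel']).max())
cv2.imwrite('pics/w2.png',cv2.resize(viewer.get_image("wrist"),(800,600),interpolation=cv2.INTER_CUBIC))
E
```

```text
3.825 [0.45519106 0.08719581 0.2322423 ] [ 0.0025596   0.95941427 -0.03753245  0.27947993] [ 0.47 -0.04 -0.93  2.39  0.73  0.35 -2.75] 0.04951207918374155
```

View pics/w2.png

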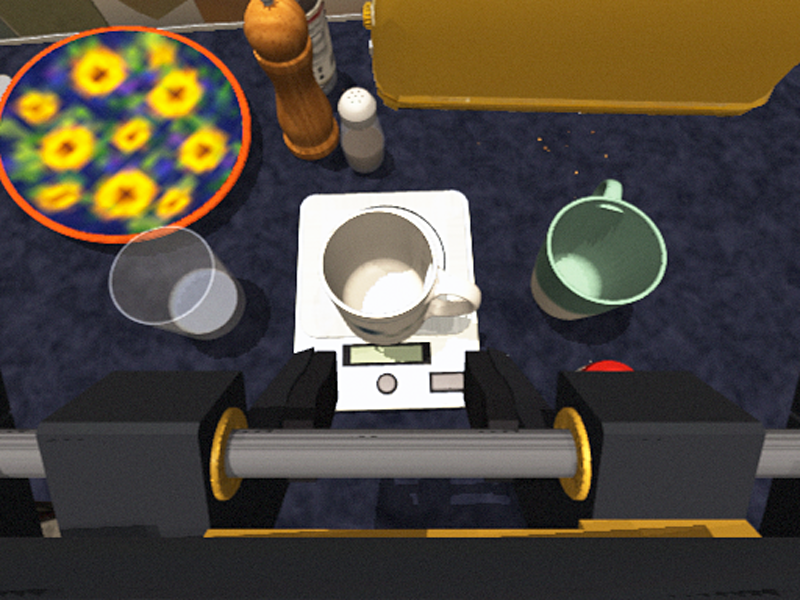

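The settled wrist view shows the power key at (387,384), the tare key at (447,382), the display at 343–431 × 343–366, and the mug rim at 322–438 × 208–313. Joints 4 and 7 are near their limits at about 32° of tilt.

```bash
cat >> h.py <<'E'
u=lambda a:np.array(a,float)*.64-.2
def fitmug(c,lo,hi,x0):
    lo=u([lo])[0];hi=u([hi])[0]
    def g(m):
        q=proj(c,circ(m[0],m[1],.1295))
        return [q[:,0].min()-lo[0],q[:,1].min()-lo[1],q[:,0].max()-hi[0],q[:,1].max()-hi[1]]
    return least_squares(g,x0)
def inscale(p,m):
    d=m-p[:2];co,si=np.cos(p[2]),np.sin(p[2]);return np.array([co*d[0]+si*d[1],-si*d[0]+co*d[1]])
def toolR(s):
    from scipy.spatial.transform import Rotation as Ro
    w,x,y,z=s['eef_rot'];return Ro.from_quat([x,y,z,w]).as_matrix()
def units(s,target):
    return toolR(s).T@(np.array(target)-s['eef_pos'])/.06
E
python3 - <<'E'
from h import *
s=manip.read_state();c=viewer.get_calibration("wrist")
obs=u([[387,384],[447,382],[344,366],[343,346],[430,343],[431,363]])
f=lambda p:(proj(c,s2w(p,K[1:]+D))-obs).ravel()
r=least_squares(f,[.57,.09,-.07]);print(r.x,np.round(r.fun,1))
m=fitmug(c,[322,208],[438,313],r.x[:2]);print(m.x,np.round(m.fun,1),inscale(r.x,m.x))
print('keys',s2w(r.x,K))
print(toolR(s).round(3))
t=s2w(r.x,[[-.118,0,.10],[-.118,0,.042]]);print(t,units(s,t[0]),units(s,t[1]))
E
```

```text
[ 0.57430836  0.09676078 -0.047004  ] [-0.1 -0.6  0.7 -0.4 -1.2  0.9 -0.4 -0.8  0.5 -0.5  0.5  1.3]
[0.53619406 0.09757972] [-0.6 -1.9  0.6  1.6] [-0.03811068 -0.00097283]
keys [[0.46587426 0.15391887 0.026     ]
 [0.46343095 0.10197631 0.026     ]
 [0.46098764 0.05003374 0.026     ]]
[[ 0.841 -0.072  0.536]
 [-0.07  -0.997 -0.025]
 [ 0.536 -0.016 -0.844]]
[[0.45643868 0.10230521 0.1       ]
 [0.45643868 0.10230521 0.042     ]] [-1.18023499 -0.20497326  1.86511273] [-1.69875982 -0.18914748  2.6807879 ]
```

>>> jog_arm --deltas '[[[0,0,0],[-0.2,-0.03,0.31],0.27],[[0,0,0],[-0.2,-0.03,0.31],0.27],[[0,0,0],[-0.2,-0.03,0.31],0.27],[[0,0,0],[-0.2,-0.03,0.31],0.27],[[0,0,0],[-0.2,-0.03,0.31],0.27],[[0,0,0],[-0.2,-0.03,0.31],0.27],[[0,0,0],[0,0,0],0.27],[[0,0.8,0],[0,0,0],0.27],[[0,0.7,0],[0,0,0],0.27],[[0,0,0],[0,0,0],0.27]]'

```text
time: 5.12
eef_pos: [0.465, 0.0767, 0.2119]
eef_rot: [-0.013, 0.963, -0.028, 0.268]
ft_force: [0.4, -0.2, -1.0]
gripper_width: 0.0238
grip_force: 0.0
```

```bash
python3 - <<'E'
from h import *
s=manip.read_state();print(s['time'],s['eef_pos'],toolR(s).round(3),np.round(s['joint_pos'],2))
t=s2w([.574,.0965,-.055],[[-.118,0,.042]]);print(t,units(s,t[0]))
E
```

```text
5.125 [0.46504744 0.07669859 0.2119265 ] [[ 0.855 -0.046  0.517]
 [-0.06  -0.998  0.011]
 [ 0.515 -0.04  -0.856]] [ 0.58  0.04 -0.97  2.4   0.83  0.3  -2.76]
[[0.45617843 0.10298673 0.042     ]] [-1.61224109 -0.31641049  2.35270334]
```

>>> jog_arm --deltas '[[[0,-1,0],[0,0,0],0.58],[[0,-1,0],[0,0,0],0.58],[[0,-1,0],[0,0,0],0.58],[[0,-1,0],[0,0,0],0.58],[[0,-1,0],[0,0,0],0.58],[[0,-1,0],[0,0,0],0.58],[[0,-0.2,-1],[0,0,0],0.58],[[0,0,-1],[0,0,0],0.58],[[0,0,-1],[0,0,0],0.58],[[0,0,-1],[0,0,0],0.58],[[0,0,-1],[0,0,0],0.58],[[0,0,-1],[0,0,0],0.58]]'

```text
time: 6.62
eef_pos: [0.4649, 0.0782, 0.2108]
eef_rot: [-0.017, 0.971, 0.24, 0.008]
ft_force: [-0.2, -0.3, -0.2]
gripper_width: 0.0508
grip_force: 0.0
```

>>> jog_arm --deltas '[[[0,0,-1],[0,0,0],0.58],[[0,0,-1],[0,0,0],0.58],[[0,0,-1],[0,0,0],0.58],[[0,0,-1],[0,0,0],0.58],[[0,0,-1],[0,0,0],0.58],[[0,0,-1],[0,0,0],0.58],[[0,0,-1],[0,0,0],0.58],[[0,0,-1],[0,0,0],0.58],[[0,0,-1],[0,0,0],0.58],[[0,0,-1],[0,0,0],0.58],[[0,0,-1],[0,0,0],0.58],[[0,0,-1],[0,0,0],0.58]]'

```text
time: 8.12
eef_pos: [0.4648, 0.0782, 0.2107]
eef_rot: [-0.011, 0.721, 0.693, 0.016]
ft_force: [0.4, 1.0, -0.2]
gripper_width: 0.051
grip_force: 0.0
```

```bash
python3 - <<'E'
from h import *
s=manip.read_state();print(s['time'],s['eef_pos'],toolR(s).round(3),np.round(s['joint_pos'],2))
E
```

```text
8.125 [0.46481225 0.07816267 0.21069649] [[ 0.04   0.999  0.008]
 [ 0.999 -0.04   0.037]
 [ 0.037  0.006 -0.999]] [ 0.74  0.5  -1.23  1.96  0.52  1.04 -0.76]
```

>>> jog_arm --deltas '[[[0,0,-1],[0,0,0],0.58],[[0,0,-1],[0,0,0],0.58],[[0,0,-1],[0,0,0],0.58],[[0,0,-1],[0,0,0],0.58],[[0,0,-1],[0,0,0],0.58],[[0,0,-1],[0,0,0],0.58],[[0,0,-1],[0,0,0],0.58],[[0,0,-1],[0,0,0],0.58],[[0,0,-1],[0,0,0],0.58],[[0,0,-1],[0,0,0],0.58],[[0,0,-1],[0,0,0],0.58],[[0,0,-1],[0,0,0],0.58]]'

```text
time: 9.62
eef_pos: [0.4648, 0.0782, 0.2107]
eef_rot: [-0.001, 0.278, 0.96, 0.019]
ft_force: [0.7, -0.1, -0.1]
gripper_width: 0.0511
grip_force: 0.0
```

```bash
python3 - <<'E'
from h import *
s=manip.read_state();print(s['time'],s['eef_pos'],toolR(s).round(3),np.round(s['joint_pos'],2))
# fit a 7R arm to the states seen so far
from scipy.spatial.transform import Rotation as Ro
Q=[[1.041,.536,-.004,1.538,.003,1.067,-.071],[.01,.21,-.27,2.03,.07,.91,-1.95],[.47,-.04,-.93,2.39,.73,.35,-2.75],[.58,.04,-.97,2.4,.83,.3,-2.76],[.74,.5,-1.23,1.96,.52,1.04,-.76],list(s['joint_pos'])]
P=[[.2905,-.5808,.2089],[.4486,.058,.2098],[.4552,.0872,.2322],[.465,.0767,.2119],[.4648,.0782,.2107],s['eef_pos']]
q=[[-7.96e-4,.97322,.22987,0],[0,.99925,-.03868,0],[.00256,.9594,-.0375,.27948],[-.013,.963,-.028,.268],[-.011,.721,.693,.016],list(s['eef_rot'])]
RM=[Ro.from_quat([*a[1:],a[0]]) for a in q]
import itertools
def fk(th,j,sg,last):
    h,L1,e1,L2,e2,w,L3,off,o7=th
    R=Ro.from_euler('z',sg[0]*j[0]+off);p=np.array([0,0,h])
    R=R*Ro.from_euler('y',j[1]);R=R*Ro.from_euler('z',sg[1]*j[2]);p=p+R.apply([e1,0,L1])
    R=R*Ro.from_euler('y',j[3]);p=p+R.apply([e2,0,L2]);R=R*Ro.from_euler('z',sg[2]*j[4])
    R=R*Ro.from_euler('y',j[5]);p=p+R.apply([w,0,L3]);R=R*Ro.from_euler('z',sg[3]*j[6]+o7);return p,R
best=None
for sg in itertools.product([1,-1],repeat=4):
  for o in(0,np.pi/2,np.pi,-np.pi/2):
   for of in (0,2.1,-2.1):
    def F(th):
        e=[]
        for j,p,R in zip(Q,P,RM):
            a,B=fk(th,j,sg,0);e+=list(a-p)+list(.3*(R.inv()*B).as_rotvec())
        return np.array(e)
    r=least_squares(F,[.3,.35,0,.35,0,0,.25,of,o],max_nfev=60)
    if best is None or r.cost<best[0]:best=(r.cost,sg,r.x)
print(best)
E
```

```text
9.625 [0.46482498 0.07817421 0.2107008 ] [[-0.846  0.534  0.008]
 [ 0.534  0.845  0.037]
 [ 0.013  0.035 -0.999]] [ 0.75  0.51 -1.25  1.96  0.53  1.05  0.27]
(np.float64(0.0003419226511937927), (-1, -1, -1, -1), array([ 0.37380803,  0.52533055, -0.01688345,  0.45775691,  0.02817656,
       -0.00819153,  0.38215021, -0.07334738,  1.50055341]))
```

```bash
cat >> h.py <<'E'
from scipy.spatial.transform import Rotation as Ro
TH=[0.37380803,0.52533055,-0.01688345,0.45775691,0.02817656,-0.00819153,0.38215021,-0.07334738,1.50055341]
def fk(j,th=TH):
    h,L1,e1,L2,e2,w,L3,off,o7=th
    R=Ro.from_euler('z',-j[0]+off);p=np.array([0,0,h])
    R=R*Ro.from_euler('y',j[1]);R=R*Ro.from_euler('z',-j[2]);p=p+R.apply([e1,0,L1])
    R=R*Ro.from_euler('y',j[3]);p=p+R.apply([e2,0,L2]);R=R*Ro.from_euler('z',-j[4])
    R=R*Ro.from_euler('y',j[5]);p=p+R.apply([w,0,L3]);R=R*Ro.from_euler('z',-j[6]+o7);return p,R
LO=np.array([-2.7,-.37,-1.27,.24,-1.31,.19,-2.76]);HI=np.array([2.7,2.16,1.26,2.4,4.45,1.91,2.76])
def ori(head,t,flip):
    # push heading, tilt: tool z leans towards heading
    a=np.array([np.cos(head),np.sin(head),0]);z=a*np.sin(t)+np.array([0,0,-np.cos(t)])
    x=(a*np.cos(t)+np.array([0,0,np.sin(t)]))*(-1 if flip else 1);return Ro.from_matrix(np.c_[x,np.cross(z,x),z])
def ik(p,R,j0):
    f=lambda j:np.r_[fk(j)[0]-p,.3*(R.inv()*fk(j)[1]).as_rotvec(),1e-4*(j-j0)]
    r=least_squares(f,np.clip(j0,LO+.01,HI-.01),bounds=(LO,HI));return r.x,np.linalg.norm(r.fun[:6])
E
python3 - <<'E'
from h import *
s=manip.read_state();j0=np.array(s['joint_pos'])
seeds=[j0,np.array([0,.5,0,2,0,.6,.5]),np.array([-.3,.5,.6,2,0,.6,.5]),np.array([.5,.5,-.6,2,0,.6,-2])]
for ph in (0,22,35,50,70,90,-30,-60,-90,):
  for t in (15,25,32,40,50,60):
    a=np.array([np.cos(np.radians(ph)),-np.sin(np.radians(ph)),0]);p=np.array([.535,.097,.042])-.045*a
    b=min((ik(p,ori(-np.radians(ph),np.radians(t),fl),sd) for fl in(0,1) for sd in seeds),key=lambda v:v[1])
    print(ph,t,round(b[1]*1000,1),b[0].round(2) if b[1]<.012 else '')
E
```

```text
0 15 0.0 [ 0.5   0.8  -1.04  2.22  1.45  0.72  0.01]
0 25 0.0 [ 0.57  0.97 -1.19  2.35  1.87  0.96 -0.34]
0 32 6.1 [-0.71  0.59  0.36  2.4   3.14  0.33 -2.02]
0 40 33.9 
0 50 61.3 
0 60 65.8 
22 15 0.0 [-0.66  0.55  0.28  2.17  0.13  0.25  0.63]
22 25 0.0 [ 0.3   0.88 -1.07  2.26  1.69  1.03 -0.74]
22 32 0.0 [ 0.23  0.97 -1.09  2.31  1.84  1.22 -0.92]
22 40 0.0 [ 0.12  1.06 -1.05  2.36  1.98  1.43 -1.1 ]
22 50 0.0 [-0.05  1.17 -0.95  2.39  2.08  1.68 -1.29]
22 60 0.0 [-0.21  1.29 -0.83  2.38  2.14  1.9  -1.47]
35 15 0.0 [-0.78  0.58  0.38  2.11  0.05  0.34  0.44]
35 25 0.0 [-0.11  0.66 -0.6   2.17  1.4   0.75 -0.85]
35 32 0.0 [-0.22  0.7  -0.56  2.21  1.54  0.86 -1.07]
35 40 0.0 [-0.12  0.91 -0.84  2.23  1.72  1.27  1.9 ]
35 50 0.0 [-0.3   0.99 -0.74  2.23  1.77  1.44  1.72]
35 60 0.0 [-0.46  1.09 -0.63  2.2   1.78  1.6   1.57]
50 15 0.0 [-0.87  0.63  0.45  2.03 -0.02  0.45  0.22]
50 25 0.0 [-0.17  0.7  -0.58  2.06  1.21  0.87 -0.94]
50 32 0.0 [-0.29  0.73 -0.54  2.06  1.3   0.96 -1.09]
50 40 0.0 [-0.43  0.79 -0.48  2.06  1.36  1.07 -1.24]
50 50 0.0 [-0.58  0.88 -0.41  2.04  1.4   1.
[... 875 characters left out ...]
]
-30 40 15.7 
-30 50 33.0 
-30 60 32.2 
-60 15 0.0 [ 0.    0.56 -0.03  2.09 -0.55  0.43 -0.05]
-60 25 0.0 [ 0.66  0.71 -0.69  2.15  0.06  0.26 -0.45]
-60 32 0.0 [ 0.63  0.71 -0.55  2.17 -0.77  0.28 -2.7 ]
-60 40 0.0 [ 0.87  0.85 -0.72  2.19 -0.79  0.25 -2.53]
-60 50 0.0 [ 1.07  1.05 -0.83  2.18 -0.74  0.25 -2.39]
-60 60 0.0 [ 1.33  1.41 -1.03  2.15  0.18  0.26  0.08]
-90 15 0.0 [ 0.08  0.63 -0.1   1.92 -0.34  0.64  0.29]
-90 25 0.0 [ 0.28  0.69 -0.21  1.9  -0.46  0.7   0.49]
-90 32 0.0 [ 0.84  0.98 -0.92  1.87  0.28  0.7  -0.07]
-90 40 0.0 [ 0.94  1.1  -0.97  1.84  0.24  0.75  0.04]
-90 50 0.0 [ 1.02  1.24 -1.    1.78  0.19  0.84  0.17]
-90 60 0.0 [ 1.08  1.38 -1.02  1.71  0.14  0.93  0.27]
```

```bash
python3 - <<'E'
from h import *
s=manip.read_state();j=np.array(s['joint_pos'])
print(fk(j)[0]-s['eef_pos'])
R0=Ro.from_matrix(toolR(s));p0=np.array(s['eef_pos'])
for ph in (22,27):
  hd=-np.radians(ph);a=np.array([np.cos(hd),np.sin(hd),0]);m=np.array([.535,.097,0])
  pre=m-.06*a+[0,0,.13];A=[(pre,0),(pre,40),(pre-[0,0,.088],40),(m-.038*a+[0,0,.042],40),(m-.038*a+[.038,-.002,.042],40)]
  j=np.array(s['joint_pos']);pp,tt=p0,0
  for p,t in A:
    for k in np.linspace(.1,1,10):
        j,e=ik(pp+(p-pp)*k,ori(hd,np.radians(tt+(t-tt)*k),True),j)
    print(ph,t,p.round(3),round(e*1e3,1),j.round(2));pp,tt=p,t
E
```

```text
[0.00410862 0.00110601 0.00417318]
22 0 [0.479 0.119 0.13 ] 0.0 [ 0.49  0.67 -1.1   1.97  0.74  0.97  0.21]
22 40 [0.479 0.119 0.13 ] 0.0 [ 0.01  0.59 -0.94  2.37  1.67  1.06 -1.01]
22 40 [0.479 0.119 0.042] 0.0 [-0.1   0.86 -0.79  2.38  1.92  1.18 -1.24]
22 40 [0.5   0.111 0.042] 0.0 [-0.04  0.86 -0.8   2.35  1.95  1.16 -1.19]
22 40 [0.538 0.109 0.042] 0.0 [ 0.02  0.88 -0.81  2.29  1.96  1.14 -1.09]
27 0 [0.482 0.124 0.13 ] 0.0 [ 0.47  0.66 -1.07  1.97  0.72  0.96  0.13]
27 40 [0.482 0.124 0.13 ] 0.0 [-0.11  0.57 -0.82  2.32  1.57  1.04 -1.03]
27 40 [0.482 0.124 0.042] 0.0 [-0.21  0.82 -0.71  2.32  1.81  1.12 -1.28]
27 40 [0.501 0.114 0.042] 0.0 [-0.15  0.82 -0.7   2.31  1.84  1.11 -1.23]
27 40 [0.539 0.112 0.042] 0.0 [-0.09  0.83 -0.71  2.24  1.86  1.08 -1.14]
```

```bash
cat >> h.py <<'E'
def plan(s,p,R):
    R0=Ro.from_matrix(toolR(s));print('turn',((R0.inv()*R).as_rotvec()/np.radians(5)).round(2),'shift(cur axes)',units(s,p).round(2),'shift(target axes)',(R.inv().apply(np.array(p)-s['eef_pos'])/.06).round(2))
E
python3 - <<'E'
from h import *
s=manip.read_state();plan(s,[.481,.1225,.13],ori(-np.radians(25),0,True))
E
```

```text
turn [ 0.42 -0.12 -1.46] shift(cur axes) [0.15 0.72 1.37] shift(target axes) [0.07 0.78 1.35]
```

>>> jog_arm --deltas '[[[0.21,-0.06,-0.73],[0,0,0],0.58],[[0.21,-0.06,-0.73],[0,0,0],0.58],[[0,0,0],[0.02,0.2,0.33],0.58],[[0,0,0],[0.02,0.2,0.34],0.58],[[0,0,0],[0.02,0.19,0.34],0.58],[[0,0,0],[0.01,0.19,0.34],0.58],[[0,-1,0],[0,0,0],0.58],[[0,-1,0],[0,0,0],0.58],[[0,-1,0],[0,0,0],0.58],[[0,-1,0],[0,0,0],0.58]]'

```text
time: 10.88
eef_pos: [0.4813, 0.1223, 0.1303]
eef_rot: [0.171, 0.214, 0.961, -0.038]
ft_force: [-0.3, -0.4, -0.2]
gripper_width: 0.0512
grip_force: 0.0
```

>>> jog_arm --deltas '[[[0,-1,0],[0,0,0],0.58],[[0,-1,0],[0,0,0],0.58],[[0,-1,0],[0,0,0],0.58],[[0,-1,0],[0,0,0],0.58],[[0,0,0],[0,0,0],0.58],[[0,0,0],[0,0,0],0.58]]'

```text
time: 11.62
eef_pos: [0.4818, 0.1222, 0.1306]
eef_rot: [0.334, 0.205, 0.917, -0.074]
ft_force: [1.3, -0.6, 0.4]
gripper_width: 0.0513
grip_force: 0.0
```

```bash
python3 - <<'E'
from h import *
s=manip.read_state();print(s['time'],s['eef_pos'],toolR(s).round(3),np.round(s['joint_pos'],2))
cv2.imwrite('pics/w3.png',cv2.resize(viewer.get_image("wrist"),(800,600)))
plan(s,[.481,.1225,.042],ori(-np.radians(25),np.radians(40),True))
E
```

```text
11.625 [0.48175425 0.12215507 0.13055326] [[-0.693  0.426  0.582]
 [ 0.327  0.905 -0.273]
 [-0.643  0.001 -0.766]] [-0.09  0.5  -0.83  2.35  1.52  1.02 -0.96]
turn [-0.02 -0.   -0.04] shift(cur axes) [ 0.96 -0.    1.12] shift(target axes) [ 0.96 -0.    1.12]
```

>>> jog_arm --deltas '[[[0,0,0],[0.16,0,0.187],0.58],[[0,0,0],[0.16,0,0.187],0.58],[[0,0,0],[0.16,0,0.187],0.58],[[0,0,0],[0.16,0,0.187],0.58],[[0,0,0],[0.16,0,0.187],0.58],[[0,0,0],[0.16,0,0.187],0.58],[[0,0,0],[0,0,0],0.58]]'

```text
time: 12.55
eef_pos: [0.4812, 0.1214, 0.0415]
eef_rot: [0.334, 0.206, 0.917, -0.075]
ft_force: [-0.3, 0.1, 0.0]
gripper_width: 0.0511
grip_force: 0.0
```

```bash
python3 - <<'E'
from h import *
s=manip.read_state();print(s['time'],s['eef_pos'],toolR(s)[:,2].round(3),np.round(s['joint_pos'],2),s['ft_force'])
im=viewer.get_image("scene")[150:280,160:333]
cv2.imwrite('pics/s2.png',cv2.resize(im,(798,600),interpolation=cv2.INTER_CUBIC))
R=ori(-np.radians(25),np.radians(40),True)
m=np.array([.535,.097,.042]);a=np.array([.906,-.423,0])
plan(s,m-.038*a,R);plan(s,m-.038*a+[.038,-.002,0],R)
E
```

```text
12.55 [0.48120004 0.12137089 0.04152627] [ 0.581 -0.275 -0.766] [-0.17  0.76 -0.73  2.36  1.76  1.12 -1.21] [-0.29110044  0.07226732  0.01566151]
turn [-0.04 -0.   -0.06] shift(cur axes) [-0.27  0.01  0.22] shift(target axes) [-0.27  0.01  0.22]
turn [-0.04 -0.   -0.06] shift(cur axes) [-0.72  0.25  0.6 ] shift(target axes) [-0.72  0.25  0.6 ]
```

View pics/s2.png

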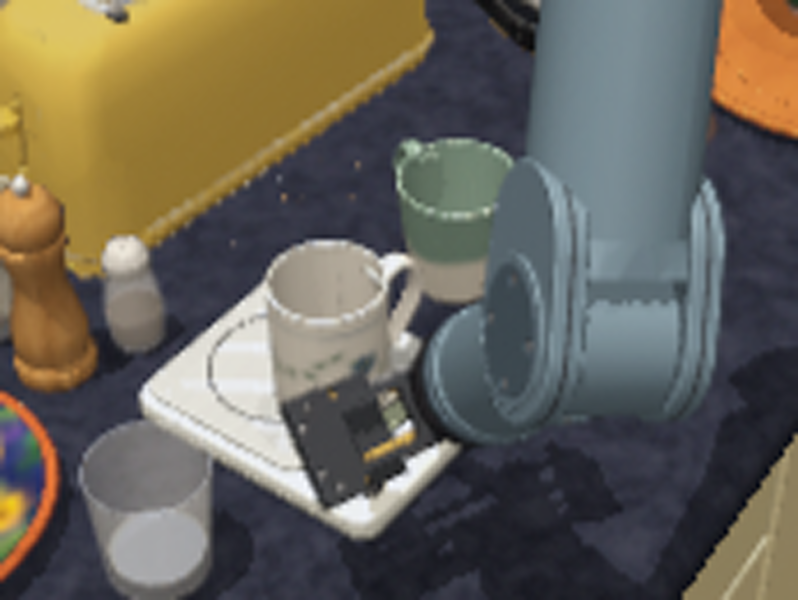

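The arm is in front of the mug, with the body well clear of the tumbler at (145,510) and nothing touched. Now I'll approach and push slowly.

>>> jog_arm --deltas '[[[0,0,0],[-0.067,0,0.055],0.58],[[0,0,0],[-0.067,0,0.055],0.58],[[0,0,0],[-0.067,0,0.055],0.58],[[0,0,0],[-0.067,0,0.055],0.58],[[0,0,0],[0,0,0],0.58]]'

```text
time: 13.22
eef_pos: [0.5002, 0.113, 0.0424]
eef_rot: [0.335, 0.206, 0.917, -0.074]
ft_force: [0.2, -0.4, -0.5]
gripper_width: 0.051
grip_force: 0.0
```

>>> jog_arm --deltas '[[[0,0,0],[-0.047,0.025,0.04],0.58],[[0,0,0],[-0.047,0.025,0.04],0.58],[[0,0,0],[-0.047,0.025,0.04],0.58],[[0,0,0],[-0.047,0.025,0.04],0.58],[[0,0,0],[-0.047,0.025,0.04],0.58],[[0,0,0],[-0.047,0.025,0.04],0.58],[[0,0,0],[-0.047,0.025,0.04],0.58],[[0,0,0],[0,0,0],0.58]]'

```text
time: 14.22
eef_pos: [0.5281, 0.1118, 0.0423]
eef_rot: [0.335, 0.206, 0.917, -0.074]
ft_force: [-0.6, -1.1, 0.1]
gripper_width: 0.0511
grip_force: 0.5
```

```bash
python3 - <<'E'
from h import *
s=manip.read_state();print(s['time'],s['eef_pos'],toolR(s)[:,2].round(3),np.round(s['joint_pos'],2),s['ft_force'])
im=viewer.get_image("scene")[180:280,170:303]
cv2.imwrite('pics/s3.png',cv2.resize(im,(798,600),interpolation=cv2.INTER_CUBIC))
E
```

```text
14.225 [0.52812587 0.11175807 0.04225994] [ 0.583 -0.273 -0.765] [-0.11  0.76 -0.69  2.29  1.8   1.05 -1.11] [-0.63802883 -1.06211859  0.13638781]
```

View pics/s3.png

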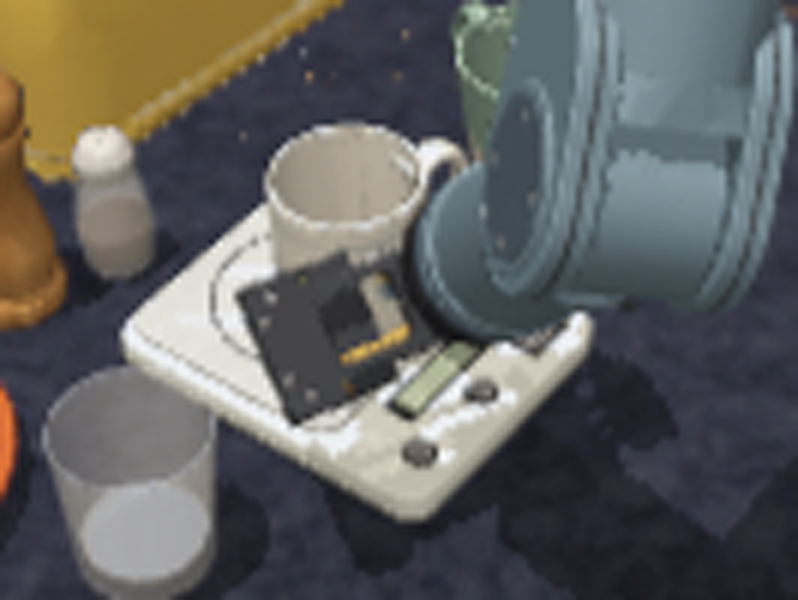

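The mug moved: its rim is now at columns 265–425 with the top at row 123 (it was 286/131). The tumbler is untouched.

```bash
cat >> h.py <<'E'
def scenemug(l,t,r,b):
    c=viewer.get_calibration("scene");v=lambda a:np.array(a,float)/6-.4+[170,180]
    lo=v([l,t]);hi=v([r,b])
    def g(m):
        q=proj(c,circ(m[0],m[1],.1295));return [q[:,0].min()-lo[0],q[:,1].min()-lo[1],q[:,0].max()-hi[0],q[:,1].max()-hi[1]]
    z=least_squares(g,[.55,.09]);return z.x,z.fun.round(1)
E
python3 - <<'E'
from h import *
for a in((286,131,447,242),(265,123,425,234)):
    m,f=scenemug(*a);print(m,f,inscale([.5735,.0945,-.061],m))
s=manip.read_state();R=Ro.from_matrix(toolR(s));print('cradle estimate',s['eef_pos']+.038*np.array([.906,-.423,0]))
print(inscale([.5735,.0945,-.061],np.array([.5625,.0957])))
E
```

```text
[0.53262549 0.09806052] [ 0.1  0.4 -0.1 -0.3] [-0.04101554  0.0010621 ]
[0.54519191 0.09913334] [ 0.1  0.5 -0.1 -0.4] [-0.02853789  0.002899  ]
cradle estimate [0.56243852 0.09572112 0.04224421]
[-0.0110527   0.00052718]
```

```bash
python3 - <<'E'
from h import *
cv2.imwrite('pics/w4.png',cv2.resize(viewer.get_image("wrist"),(800,600),interpolation=cv2.INTER_CUBIC))
c=viewer.get_calibration("wrist")
for m in((.545,.099),(.5624,.0957)):
    q=proj(c,circ(*m,.1295));b=proj(c,circ(*m,.0275));print(((q.min(0)+.2)/.64).round(),((q.max(0)+.2)/.64).round(),((b.min(0)+.2)/.64).round(),((b.max(0)+.2)/.64).round())
E
```

```text
[264. 595.] [505. 599.] [302. 284.] [476. 371.]
[289. 596.] [509. 599.] [317. 308.] [480. 384.]
```

View pics/w4.png

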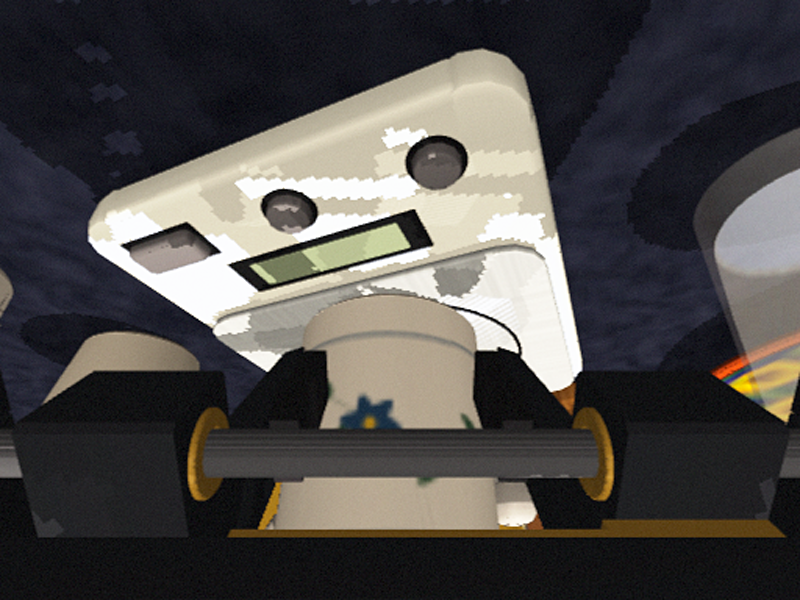

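The wrist view shows the mug upright, with its foot arc topping at (390,294) and edges at columns 303 and 478. The tare key is at (170,250), power at (290,207) and unit at (438,158). I'll fit the mug relative to the scale from this.

```bash
python3 - <<'E'
from h import *
c=viewer.get_calibration("wrist")
obs=u([[438,158],[290,207],[170,250],[416,211],[433,243],[258,291],[231,265]])
r=least_squares(lambda p:(proj(c,s2w(p,K+D))-obs).ravel(),[.57,.09,-.06]);print(r.x,r.fun.round(1))
e=u([[303,294],[478,294]])
def g(m):
    b=proj(c,circ(*m,.0275));return [b[:,0].min()-e[0,0],b[:,1].min()-e[0,1],b[:,0].max()-e[1,0]]
m=least_squares(g,[.55,.096]);print(m.x,m.fun.round(1),inscale(r.x,m.x))
print('tare',s2w(r.x,K)[2])
E
```

```text
[ 0.57321662  0.09860489 -0.04179037] [ 0.8  5.3 -0.8  5.4 -1.   3.1 -0.  -6.   1.8 -2.8  1.3 -2.8 -2.1 -3.8]
[0.55066429 0.09698291] [ 1.6 -0.7 -1.6] [-0.02246487 -0.00256275]
tare [0.46014106 0.05128767 0.026     ]
```

>>> jog_arm --deltas '[[[0,0,0],[-0.035,0.019,0.03],0.58],[[0,0,0],[-0.035,0.019,0.03],0.58],[[0,0,0],[-0.035,0.019,0.03],0.58],[[0,0,0],[-0.035,0.019,0.03],0.58],[[0,0,0],[-0.035,0.019,0.03],0.58],[[0,0,0],[-0.035,0.019,0.03],0.58],[[0,0,0],[0,0,0],0.58]]'

```text
time: 15.2
eef_pos: [0.546, 0.1109, 0.0421]
eef_rot: [0.335, 0.206, 0.917, -0.074]
ft_force: [-1.7, -0.3, 0.2]
gripper_width: 0.0512
grip_force: 0.7
```

```bash
python3 - <<'E'
from h import *
s=manip.read_state();print(s['time'],s['eef_pos'],s['ft_force'])
a=viewer.get_image("scene")[180:280,170:270];b=viewer.get_image("wrist")
A=cv2.resize(a,(400,400),interpolation=cv2.INTER_CUBIC)
B=cv2.resize(b[140:340,150:350],(400,400),interpolation=cv2.INTER_CUBIC)
cv2.imwrite('pics/c5.png',np.hstack([A,B]))
E
```

```text
15.2 [0.54603208 0.11092209 0.0421106 ] [-1.69676661 -0.34725712  0.24323562]
```

View pics/c5.png

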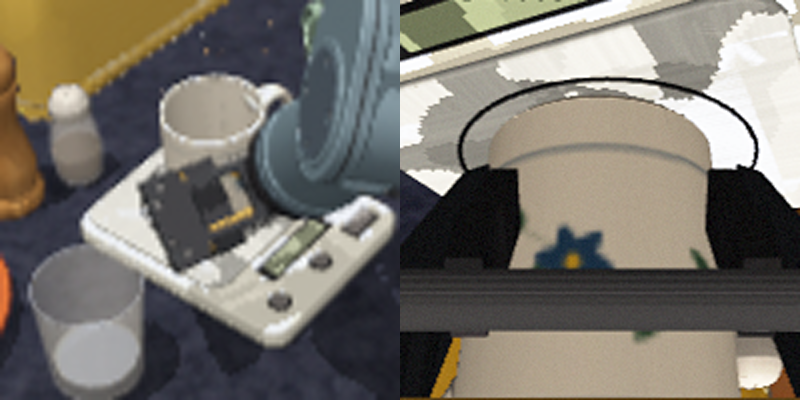

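Right panel: the ring spans columns 460–757 with its top at row 78, and the mug foot spans 488–712 with its top at row 97. That is close to concentric.

```bash
python3 - <<'E'
from h import *
c=viewer.get_calibration("wrist");v=lambda x,y:np.array([(x-400)/2-.25+150,y/2-.25+140])
def fit(l,t,rr,rad):
    L,T,RR=v(l,0)[0],v(400,t)[1],v(rr,0)[0]
    def g(m):
        b=proj(c,circ(*m,.0275,rad));return [b[:,0].min()-L,b[:,1].min()-T,b[:,0].max()-RR]
    r=least_squares(g,[.56,.096]);return r.x,r.fun.round(1)
R,M=fit(460,78,757,.055),fit(488,97,712,.04);print(R,M,inscale([*R[0],-.055],M[0]))
f=lambda l,t,r:scenemug(l*1.5,t*1.5,r*1.5,0)
c=viewer.get_calibration("scene");w=lambda l,t,r:(np.array([l/4-.4+170,t/4-.4+180,r/4-.4+170]))
o=w(159,74,265)
def g(m):
    q=proj(c,circ(*m,.1295));return [q[:,0].min()-o[0],q[:,1].min()-o[1],q[:,0].max()-o[2]]
m=least_squares(g,[.56,.09]);print('scene',m.x,m.fun.round(1),inscale([.5735,.0965,-.055],m.x))
E
```

```text
(array([0.57508544, 0.09651899]), array([ 0.3, -0.2, -0.3])) (array([0.56877789, 0.09606842]), array([ 1.6, -0.8, -1.6])) [-0.00627324 -0.00079663]
scene [0.56357048 0.09718617] [ 0.1  0.  -0.1] [-0.00995223  0.00013929]
```

>>> jog_arm --deltas '[[[0,0,0],[-0.027,0.015,0.023],0.58],[[0,0,0],[-0.027,0.015,0.023],0.58],[[0,0,0],[-0.027,0.015,0.023],0.58],[[0,0,0],[0,0,0],0.58],[[0,0,0],[0.067,0,-0.055],0.58],[[0,0,0],[0.1,0,-0.08],0.58],[[0,0,0],[0.15,0,-0.12],0.58],[[0,0,0],[0.15,0,-0.12],0.58],[[0,0,0],[0,0,0],0.58],[[0,0,0],[0,0,0],0.58]]'

```text
time: 16.55
eef_pos: [0.5202, 0.126, 0.0412]
eef_rot: [0.335, 0.205, 0.917, -0.074]
ft_force: [-0.2, -0.4, 0.1]
gripper_width: 0.0511
grip_force: 0.0
```

```bash
python3 - <<'E'
from h import *
s=manip.read_state();print(s['time'],s['eef_pos'],s['ft_force'],np.round(s['joint_pos'],2))
A=viewer.get_image("scene")[180:280,170:270];b=viewer.get_image("wrist");np.save('b.npy',b)
A=cv2.resize(A,(266,400),interpolation=cv2.INTER_CUBIC)[:, :]
B=cv2.resize(b,(512,384))
C=np.zeros((400,778,3),np.uint8);C[:,:266]=A;C[:384,266:]=B
cv2.imwrite('pics/c6.png',C)
E
```

```text
16.55 [0.52023883 0.12600784 0.04123406] [-0.17579338 -0.35001054  0.10620237] [-0.14  0.76 -0.7   2.29  1.77  1.08 -1.12]
```

View pics/c6.png

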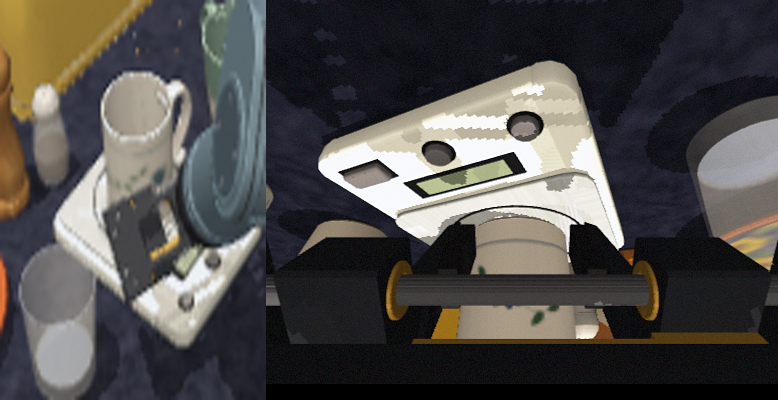

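The mug stands upright and clear of the fingers. Its foot top is at (520,217) and the ring's top at row 206, both in the right panel.

```bash
python3 - <<'E'
from h import *
c=viewer.get_calibration("wrist")
def fit(t,r,rad):
    def g(m):
        b=proj(c,circ(*m,.0275,rad));return [b[:,1].min()-t,b[:,0].max()-r]
    return least_squares(g,[.57,.096]).x
R,M=fit(206,588-266,.055),fit(217,573-266,.04);print(R,M,inscale([*R,-.055],M))
c=viewer.get_calibration("scene")
o=np.array([102/2.66-.4+170,72/4-.4+180])
def g(m):
    q=proj(c,circ(*m,.1295));return [q[:,0].min()-o[0],q[:,1].min()-o[1]]
m=least_squares(g,[.56,.09]).x;print('scene',m,inscale([.5735,.0965,-.055],m))
s=manip.read_state();j=np.array(s['joint_pos'])
# tare plan: lift, untilt, above the key
R0=ori(-np.radians(25),0,True);R4=ori(-np.radians(25),np.radians(40),True)
back=np.array([.455,.150,.10]);plan(s,back,R4)
for p,R in ((back,R4),([.46,.051,.15],R4),([.46,.051,.15],R0),([.46,.051,.035],R0),([.46,.051,.035],R4)):
    j2,e=ik(np.array(p),R,j);print(p,round(e*1e3,1),j2.round(2))
E
```

```text
[0.57785464 0.09936174] [0.57976694 0.10173995] [0.00177868 0.00247974]
scene [0.56884211 0.09773168] [-0.00471855  0.00097377]
turn [-0.02  0.02 -0.05] shift(cur axes) [ 0.26 -0.1  -1.5 ] shift(target axes) [ 0.26 -0.09 -1.49]
[0.455 0.15  0.1  ] 0.0 [-0.22  0.66 -0.81  2.35  1.63  1.11 -1.17]
[0.46, 0.051, 0.15] 18.3 [ 0.24  0.51 -1.06  2.4   1.57  1.03 -0.87]
[0.46, 0.051, 0.15] 0.0 [ 0.75  0.69 -1.27  2.03  0.78  1.03  0.23]
[0.46, 0.051, 0.035] 0.0 [ 0.69  1.   -1.22  2.08  1.17  1.03 -0.04]
[0.46, 0.051, 0.035] 16.5 [-1.36  0.92  0.83  2.4   3.04  0.22 -2.76]
```

>>> jog_arm --deltas '[[[0,0,0],[0.05,-0.016,-0.25],0.58],[[0,0,0],[0,-0.016,-0.357],0.58],[[0,0,0],[-0.07,-0.016,-0.357],0.3],[[0,0,0],[-0.08,-0.016,-0.4],0],[[0,0,0],[-0.09,-0.016,-0.4],0],[[0,0,0],[-0.09,-0.016,-0.37],0],[[0,1,0],[0,0,0],0],[[0,1,0],[0,0,0],0],[[0,1,0],[0,0,0],0],[[0,1,0],[0,0,0],0],[[0,1,0],[0,0,0],0],[[0,1,0],[0,0,0],0]]'

```text
time: 18.15
eef_pos: [0.4538, 0.1506, 0.1507]
eef_rot: [0.085, 0.217, 0.972, -0.018]
ft_force: [0.5, -0.4, -0.3]
gripper_width: -0.0001
grip_force: 0.0
```

>>> jog_arm --deltas '[[[0,1,0],[0,0,0],0],[[0,1,0],[0,0,0],0],[[0,0,-0.9],[0,0,0],0],[[0,0,-0.9],[0,0,0],0],[[0,0,-0.8],[0,0,0],0],[[0,0,0],[0,0,0],0]]'

```text
time: 18.9
eef_pos: [0.4538, 0.1506, 0.1502]
eef_rot: [0.001, 0.106, 0.994, 0.0]
ft_force: [0.1, -0.5, 0.3]
gripper_width: 0.0005
grip_force: 0.0
```

```bash
python3 - <<'E'
from h import *
s=manip.read_state();print(s['time'],s['eef_pos'],toolR(s)[:,2].round(3),s['ft_force'],np.round(s['joint_pos'],2))
for z in(.15,.04):plan(s,[.460,.050,z],ori(-np.radians(12),0,True))
E
```

```text
18.9 [0.45382401 0.15060752 0.15020724] [ 0.001  0.001 -1.   ] [ 0.11767524 -0.47581146  0.27066082] [ 0.47  0.61 -1.15  1.99  0.67  0.99  0.34]
turn [ 0.01  0.01 -0.04] shift(cur axes) [-0.46 -1.62  0.  ] shift(target axes) [-0.45 -1.62  0.  ]
turn [ 0.01  0.01 -0.04] shift(cur axes) [-0.45 -1.62  1.84] shift(target axes) [-0.45 -1.62  1.84]
```

>>> jog_arm --deltas '[[[0,0,0],[-0.15,-0.54,0],0],[[0,0,0],[-0.15,-0.54,0],0],[[0,0,0],[-0.15,-0.54,0],0],[[0,0,0],[0,0,0],0],[[0,0,0],[0,0,0.4],0],[[0,0,0],[0,0,0.5],0],[[0,0,0],[0,0,0.5],0],[[0,0,0],[0,0,0.44],0],[[0,0,0],[0,0,0],0],[[0,0,0],[0,0,0],0]]'

```text
time: 20.15
eef_pos: [0.461, 0.0507, 0.0405]
eef_rot: [0.001, 0.106, 0.994, 0.001]
ft_force: [-0.2, 0.1, 1.2]
gripper_width: 0.0004
grip_force: 0.0
```

```bash
python3 - <<'E'
from h import *
s=manip.read_state();print(s['time'],toolR(s)[:,2].round(3),s['ft_force'],np.round(s['joint_pos'],2))
plan(s,[.460,.050,.027],ori(-np.radians(12),0,True))
E
```

```text
20.15 [ 0.003  0.002 -1.   ] [-0.23574207  0.08241372  1.17986192] [ 0.55  0.74 -0.97  2.09  0.89  0.79  0.38]
turn [ 0.02  0.03 -0.04] shift(cur axes) [ 0.01 -0.02  0.22] shift(target axes) [ 0.01 -0.02  0.22]
```

Now down to z 27 mm, then on in small steps to about 22.8 mm.

>>> jog_arm --deltas '[[[0,0,0],[0.01,-0.01,0.1],0],[[0,0,0],[0,0,0.1],0],[[0,0,0],[0,0,0.03],0],[[0,0,0],[0,0,0.025],0],[[0,0,0],[0,0,0.015],0],[[0,0,0],[0,0,0],0]]'

```text
time: 20.9
eef_pos: [0.4599, 0.0492, 0.0233]
eef_rot: [0.001, 0.107, 0.994, 0.001]
ft_force: [0.1, -0.0, 0.1]
gripper_width: 0.0002
grip_force: 0.0
```

>>> jog_arm --deltas '[[[0,0,0],[0,0,0.012],0],[[0,0,0],[0,0,0],0]]'

```text
time: 21.15
eef_pos: [0.46, 0.0492, 0.0226]
eef_rot: [0.001, 0.107, 0.994, 0.001]
ft_force: [-0.1, 0.1, -0.0]
gripper_width: -0.0002
grip_force: 0.0
```

```bash
python3 - <<'E'
from h import *
s=manip.read_state();print(s['eef_pos'],s['ft_force'],s['effort'].round(1) if hasattr(s['effort'],'round') else s['effort'])
b=viewer.get_image("wrist");cv2.imwrite('pics/press.png',b)
c=viewer.get_calibration("wrist")
P=s2w([.5738,.0965,-.055],K);print(proj(c,P).round(),proj(c,[s['eef_pos']]).round())
E
```

```text
[0.45996038 0.04924382 0.02258435] [-0.08962216  0.06418889 -0.01258407] [ -0.  -45.1 -13.  -11.9  -0.    0.   -0. ]
[[425. 194.]
 [340. 206.]
 [258. 219.]] [[255. 217.]]
```

>>> jog_arm --deltas '[[[0,0,0],[0,0,0.01],0],[[0,0,0],[0,0,0.01],0],[[0,0,0],[0,0,0],0]]'

```text
time: 21.58
eef_pos: [0.4599, 0.0492, 0.0213]
eef_rot: [0.001, 0.107, 0.994, 0.001]
ft_force: [-0.5, 0.1, 0.4]
gripper_width: 0.0004
grip_force: 0.0
```

```bash
python3 - <<'E'
from h import *
s=manip.read_state();c=viewer.get_calibration("wrist");R=toolR(s);p=np.array(s['eef_pos'])
print(s['ft_force'])
for d in (0,-.005,-.01,-.015,-.02):
    q=proj(c,[p+R@[dx,.022,d] for dx in(-.009,0,.009)]);print(d,((q+.2)/.64).round())
g=cv2.cvtColor(viewer.get_image("wrist"),cv2.COLOR_BGR2GRAY)
print(g[190:240:3,215:300:5])
for k,(x,y) in enumerate([(425,194),(340,206)]):
    w=g[y-20:y+21,x-20:x+21];ys,xs=np.where(w<.75*np.median(w));print(len(xs),xs.mean()+x-20 if len(xs) else 0,ys.mean()+y-20 if len(ys) else 0)
E
```

```text
[-0.45781812  0.05632869  0.42489195]
0 [[452. 360.]
 [453. 339.]
 [454. 319.]]
-0.005 [[454. 365.]
 [454. 344.]
 [455. 323.]]
-0.01 [[455. 370.]
 [456. 349.]
 [457. 327.]]
-0.015 [[457. 375.]
 [457. 354.]
 [458. 331.]]
-0.02 [[458. 381.]
 [459. 359.]
 [460. 336.]]
[[ 22  29 110 119 142 168 187 189 189 193 194 197 245 245 244 244 245]
 [ 20 114 140 217 193 188 192 196 195 198 197 199 243 243 245 245 244]
 [ 44 180 230 206 205 199 196 199 198 198 196 196 245 244 244 244 245]
 [119 226 228 205 204 200 201 197 196 201 197 192 245 244 244 244 245]
 [207 225 227 201 204 197 198 202 197 200 204 196 249 234 244 243 244]
 [223 225 224 217 200 197 200 204 195  86   7   3  26 212 244 244 244]
 [223 225 222 203 194 109   5   9  12  22  46  51  73  95 244 244 243]
 [226 223 221 144  13  24  39  53  64  66  75  74 105  41 244 245 245]
 [220 221 220 164  38  67  69  77  79  79  84  83  77  12 244 244 245]
 [217 220 220 217  59  79  80  75  78  79  86  77 154  18 245 245 244]
 [218 223 219 209  47  78  80  80  77  83  80  82 147   4 195 193 243]
 [211 217 224 196  36  10  73  75  74  72  77  60  36  14 197 197 232]
 [190 193 225  85  18  23  16  15  28  13  14  15  12  15 197 196 197]
 [166 194 196   3  16  17   7  10  30  10  14  15  12  17 199 196 200]
 [149 195 197  15   6  14   9   7  27   1  14  10  19  16 136 196 200]
 [122 201 156  13  13  18   9   7  72  11  16  18  14  12  14 193 190]
 [ 14   2  10  16  11  18   8  11  73  14  14  14  20  16  16  11  17]]
700 420.4685714285714 193.0142857142857
687 337.75836972343524 206.24308588064048
```

The image numbers show the key still visible in front of the fingertips. So the real tips end roughly 12 mm short of the nominal TCP, which also matches the late contact during the push. I'll creep down and watch the force.

>>> jog_arm --deltas '[[[0,0,0],[0,0,0.017],0],[[0,0,0],[0,0,0.017],0],[[0,0,0],[0,0,0],0]]'

```text
time: 22.0
eef_pos: [0.4599, 0.0492, 0.0192]
eef_rot: [0.001, 0.106, 0.994, 0.001]
ft_force: [0.2, -0.2, -0.1]
gripper_width: 0.0001
grip_force: 0.0
```

>>> jog_arm --deltas '[[[0,0,0],[0,0,0.017],0],[[0,0,0],[0,0,0.017],0],[[0,0,0],[0,0,0],0]]'

```text
time: 22.38
eef_pos: [0.4599, 0.0492, 0.0172]
eef_rot: [0.001, 0.107, 0.994, 0.001]
ft_force: [-0.1, 0.2, 0.2]
gripper_width: 0.0005
grip_force: 0.0
```

```bash
python3 - <<'E'
from h import *
s=manip.read_state();print(s['time'],s['eef_pos'],s['ft_force'])
g=cv2.cvtColor(viewer.get_image("wrist"),cv2.COLOR_BGR2GRAY);print(g[196:240:3,215:300:5])
E
```

```text
22.375 [0.45987221 0.04924828 0.01720217] [-0.1101923   0.17309952  0.24297559]
[[ 21 127 197 212 205 193 194 197 198 199 198 199 244 243 244 243 243]
 [109 226 229 204 204 198 196 196 197 197 197 198 246 244 245 243 244]
 [155 226 224 204 206 196 198 199 197 195 195 197 234 245 245 244 243]
 [225 223 218 202 200 196 199 197 195 202 203 189  73 198 245 243 244]
 [221 223 226 198 201 198 205 188  86   1   8   8  33  97 244 245 243]
 [223 222 223 192 106   2   1  15  25  42  48  58  77  14 245 243 244]
 [223 221 223  62   8  43  49  55  68  75  78  80 106  18 245 243 244]
 [220 223 207 146  56  73  76  78  83  80  80  84  82  20 243 244 244]
 [222 223 219 166  62  79  79  81  80  84  82  83  80  24 245 245 244]
 [216 221 220 204  57   4  75  70  70  73  79  61  45  20 200 196 244]
 [209 220 226  86  16  20  15   6  30   5  11  18  10  17 201 199 197]
 [200 221 209  14   9  18  18   7  29  11  16  14  17  18 199 200 199]
 [172 195 199  13  14  13  13   9  30   3  19  12  16  10 137 195 196]
 [165 198 157   9  15   7  18  14  42  12  14  11  13  16   4 199 196]
 [  8  11  10  13  13  16  11   9  71   9  12  11  15  21  12   0   7]]
```

>>> jog_arm --deltas '[[[0,0,0],[0,0,0.015],0],[[0,0,0],[0,0,0.01],0],[[0,0,0],[0,0,0],0]]'

```text
time: 22.8
eef_pos: [0.4599, 0.0492, 0.0157]
eef_rot: [0.001, 0.107, 0.994, 0.001]
ft_force: [0.0, 0.5, 0.0]
gripper_width: 0.0003
grip_force: 0.0
```

>>> jog_arm --deltas '[[[0,0,0],[0,0,0.01],0],[[0,0,0],[0,0,0.01],0],[[0,0,0],[0,0,0],0]]'

```text
time: 23.18
eef_pos: [0.4599, 0.0492, 0.0146]
eef_rot: [0.001, 0.107, 0.994, 0.001]
ft_force: [-0.3, -0.8, -0.1]
gripper_width: 0.0004
grip_force: 0.0
```

>>> jog_arm --deltas '[[[0,0,0],[0,0,0.012],0],[[0,0,0],[0,0,0.012],0],[[0,0,0],[0,0,0],0]]'

```text
time: 23.55
eef_pos: [0.4599, 0.0492, 0.0131]
eef_rot: [0.001, 0.107, 0.994, 0.001]
ft_force: [0.4, -0.3, 0.1]
gripper_width: -0.0002
grip_force: 0.0
```

>>> jog_arm --deltas '[[[0,0,0],[0,0,0.012],0],[[0,0,0],[0,0,0.012],0],[[0,0,0],[0,0,0],0]]'

```text
time: 23.92
eef_pos: [0.4599, 0.0492, 0.0117]
eef_rot: [0.001, 0.107, 0.994, 0.001]
ft_force: [0.2, 0.3, -0.4]
gripper_width: 0.0004
grip_force: 0.0
```

>>> jog_arm --deltas '[[[0,0,0],[0,0,0.015],0],[[0,0,0],[0,0,0.015],0],[[0,0,0],[0,0,0],0]]'

```text
time: 24.3
eef_pos: [0.4599, 0.0492, 0.0098]
eef_rot: [0.001, 0.107, 0.994, 0.001]
ft_force: [-0.2, 0.2, -0.7]
gripper_width: 0.0005
grip_force: 0.0
```

>>> jog_arm --deltas '[[[0,0,0],[0,0,0.012],0],[[0,0,0],[0,0,0.012],0],[[0,0,0],[0,0,0],0]]'

```text
time: 24.68
eef_pos: [0.4599, 0.0492, 0.0084]
eef_rot: [0.001, 0.107, 0.994, 0.001]
ft_force: [0.0, -0.5, -0.1]
gripper_width: 0.0004
grip_force: 0.0
```

```bash
python3 - <<'E'
from h import *
s=manip.read_state();print(s['time'],s['eef_pos'],s['ft_force'])
g=cv2.cvtColor(viewer.get_image("wrist"),cv2.COLOR_BGR2GRAY);print(g[187:240:3,215:300:5])
P=s2w([.5738,.0965,-.055],[[-.111+a,-.052+b,.026] for a in(-.007,.007) for b in(-.014,.014)]);print(proj(viewer.get_calibration("wrist"),P).round())
E
```

```text
24.675 [0.45991717 0.04923476 0.00842516] [ 0.00990959 -0.54415443 -0.10935238]
[[ 24  24  22  25  14  13  11  42  71 100 106 113 114 122 141 180 224]
 [ 21  21  23  22  50 101 103 108 114 119 126 147 162 239 243 243 243]
 [ 19  25  87 111 111 117 126 140 159 173 185 184 186 233 244 244 243]
 [ 16 111 113 118 155 172 182 185 190 190 193 196 196 243 243 243 243]
 [ 51 123 146 197 188 188 191 191 195 193 198 197 197 243 244 244 243]
 [112 219 210 208 192 197 199 200 196 196 199 200 197 244 244 242 244]
 [176 213 204 206 204 195 197 196 197 197 201 195 195 246 243 243 244]
 [222 215 201 202 205 205 195 200 198 197 198 194 204 224 244 244 243]
 [224 228 203 198 202 199 202 197 202 190 163   0  11  17 244 243 244]
 [224 226 199 199 199 196 191  18  10  16  19  30  39  26 243 243 243]
 [223 223 197  57   0   6  12  30  45  51  59  68  71  24 244 245 243]
 [222 222 196  13  37  49  55  65  73  77  78  84  83  32 244 244 243]
 [219 213 196   8  65  14  75  75  74  77  78  65  43  36 246 244 243]
 [221 221 195  61  17  16  19   5  31   6  13  20  17  12 251 244 245]
 [220 220 193  14  16  18  17   9  32  13  17   5  18  13 177 192 244]
 [221 220 199  12  14  11  17  10  30   7  11   5   8   7 139 197 193]
 [225 206 154  13  18  11  16  15  29  12  10   6  14  19  10 198 200]
 [  3   6  14  17  18  21   9  16  26  15  17  13  17  11  19   4   2]]
[[232. 220.]
 [280. 213.]
 [236. 242.]
 [283. 235.]]
```

>>> jog_arm --deltas '[[[0,0,0],[0,0,0.012],0],[[0,0,0],[0,0,0.012],0],[[0,0,0],[0,0,0],0]]'

```text
time: 25.1
eef_pos: [0.4599, 0.0493, 0.007]
eef_rot: [0.001, 0.106, 0.994, 0.001]
ft_force: [0.5, 0.7, 0.0]
gripper_width: 0.0003
grip_force: 0.0
```

>>> jog_arm --deltas '[[[0,0,0],[0,0,0.012],0],[[0,0,0],[0,0,0.012],0],[[0,0,0],[0,0,0],0]]'

```text
time: 25.48
eef_pos: [0.4599, 0.0492, 0.0055]
eef_rot: [0.001, 0.107, 0.994, 0.001]
ft_force: [0.4, -0.5, -0.4]
gripper_width: 0.0004
grip_force: 0.0
```

>>> jog_arm --deltas '[[[0,0,0],[0,0,0.012],0],[[0,0,0],[0,0,0.012],0],[[0,0,0],[0,0,0],0]]'

```text
time: 25.85
eef_pos: [0.4599, 0.0492, 0.0041]
eef_rot: [0.001, 0.107, 0.994, 0.001]
ft_force: [0.1, -0.0, -1.0]
gripper_width: 0.0005
grip_force: 0.0
```

>>> jog_arm --deltas '[[[0,0,0],[0,0,0.012],0],[[0,0,0],[0,0,0.012],0],[[0,0,0],[0,0,0],0]]'

```text
time: 26.22
eef_pos: [0.4599, 0.0493, 0.0027]
eef_rot: [0.001, 0.106, 0.994, 0.001]
ft_force: [-0.5, -0.8, -0.1]
gripper_width: 0.0004
grip_force: 0.0
```

>>> jog_arm --deltas '[[[0,0,0],[0,0,0.012],0],[[0,0,0],[0,0,0.012],0],[[0,0,0],[0,0,0],0]]'

```text
time: 26.6
eef_pos: [0.4599, 0.0492, 0.0012]
eef_rot: [0.001, 0.107, 0.994, 0.001]
ft_force: [-0.4, -0.1, 0.4]
gripper_width: 0.0004
grip_force: 0.0
```

```bash
python3 - <<'E'
from h import *
s=manip.read_state();print(s['time'],s['eef_pos'],s['ft_force'])
g=cv2.cvtColor(viewer.get_image("wrist"),cv2.COLOR_BGR2GRAY);print(g[196:240:2,215:300:5])
P=s2w([.5738,.0965,-.055],[[-.111+a,-.052,.026] for a in(-.007,.007)]);print(proj(viewer.get_calibration("wrist"),P).round())
E
```

```text
26.6 [0.45991725 0.04921898 0.00119207] [-0.39399954 -0.07571324  0.39090417]
[[ 19  19  89 108 114 115 123 130 147 161 177 186 188 186 244 244 244]
 [ 22  86 113 114 123 138 154 167 180 188 188 191 193 189 243 243 245]
 [ 22 109 119 122 161 174 186 187 189 188 193 195 195 196 243 244 244]
 [ 91 118 140 150 187 188 188 189 192 194 196 198 196 197 244 244 243]
 [118 139 212 214 190 191 193 193 198 195 198 197 196 197 244 244 244]
 [134 207 206 207 197 195 196 199 201 197 195 197 197 201 244 244 244]
 [208 202 203 203 201 196 198 195 196 195 194 198 197 196 245 244 243]
 [223 203 205 205 202 198 200 196 201 198 195 197 196 195 244 243 244]
 [223 196 201 202 202 199 194 198 197 197 197 197 202 232 245 244 244]
 [211 200 203 201 201 196 195 198 198 198 201 189 105   1 245 244 244]
 [226 199 200 198 200 196 198 200 200 191  40   6   9   8 244 245 244]
 [226 198 200 199 199 200 193  82   6  10  14  16  33  17 244 244 244]
 [223 200 199 197 192  19   5  13  13  30  49  50  55  11 247 244 244]
 [221 194 201   0  13  14  22  31  49  54  63  54  65  34 248 244 244]
 [222 198 199  13  14  10  24  31  38  35  37  49  18  43 249 244 243]
 [222 194 193  15  16  17  13   7  30  20  17  11  17  12 250 244 244]
 [221 194 197  14   5  11   9  14  26  14  12   9  14  11 225 245 245]
 [219 193 197  17  14  17  11  13  32  12  10   5  14  19 215 243 244]
 [223 196 197  18   6   8  10  10  31   7   6   7  17   6 202 243 245]
 [219 193 195  14   7  15  10   5  35   8   5   8  12  15   0 245 242]
 [215 189 134  20  15   6  15  17  31  12  15  13  15  10  10 182 192]
 [  7   2  14  14  14   9  10  12  35   4  18   9  10  14  19   8   9]]
[[256. 221.]
 [260. 244.]]
```

>>> jog_arm --deltas '[[[0,0,0],[0,0,0.015],0],[[0,0,0],[0,0,0.015],0],[[0,0,0],[0,0,0],0]]'

```text
time: 27.02
eef_pos: [0.4599, 0.0492, -0.0006]
eef_rot: [0.001, 0.107, 0.994, 0.001]
ft_force: [-0.1, -0.2, -0.0]
gripper_width: 0.0008
grip_force: 0.0
```

>>> jog_arm --deltas '[[[0,0,0],[0,0,0.015],0],[[0,0,0],[0,0,0.015],0],[[0,0,0],[0,0,0],0]]'

```text
time: 27.4
eef_pos: [0.4599, 0.0492, -0.0024]
eef_rot: [0.001, 0.107, 0.994, 0.001]
ft_force: [0.6, 0.6, -0.0]
gripper_width: 0.0005
grip_force: 0.0
```

>>> jog_arm --deltas '[[[0,0,0],[0,0,0.015],0],[[0,0,0],[0,0,0.015],0],[[0,0,0],[0,0,0],0]]'

```text
time: 27.78
eef_pos: [0.46, 0.0493, -0.0041]
eef_rot: [0.001, 0.106, 0.994, 0.001]
ft_force: [0.4, -0.1, 1.1]
gripper_width: 0.0004
grip_force: 1.2
```

Contact is starting: vertical force 1.1 N and a pad reading. I'll press on in fine steps.

>>> jog_arm --deltas '[[[0,0,0],[0,0,0.015],0],[[0,0,0],[0,0,0],0]]'

```text
time: 28.02
eef_pos: [0.46, 0.0493, -0.005]
eef_rot: [0.001, 0.106, 0.994, 0.001]
ft_force: [-1.0, -0.5, 3.6]
gripper_width: 0.0004
grip_force: 1.7
```

>>> jog_arm --deltas '[[[0,0,0],[0,0,0.015],0],[[0,0,0],[0,0,0],0]]'

```text
time: 28.28
eef_pos: [0.46, 0.0493, -0.0059]
eef_rot: [0.001, 0.107, 0.994, 0.001]
ft_force: [-0.6, 0.7, 3.8]
gripper_width: 0.0004
grip_force: 2.2
```

>>> jog_arm --deltas '[[[0,0,0],[0,0,0.01],0],[[0,0,0],[0,0,0],0]]'

```text
time: 28.52
eef_pos: [0.46, 0.0493, -0.0065]
eef_rot: [0.001, 0.107, 0.994, 0.001]
ft_force: [-1.3, -0.7, 4.9]
gripper_width: 0.0003
grip_force: 2.4
```

>>> jog_arm --deltas '[[[0,0,0],[0,0,-0.1],0],[[0,0,0],[0,0,-0.3],0],[[0,0,0],[0,0,-0.5],0],[[0,0,0],[0,0,-0.6],0],[[0,0,0],[0,0,-0.6],0],[[0,0,0],[0,0,-0.5],0],[[0,0,0],[0,0,0],0],[[0,0,0],[0,0,0],0],[[0,0,0],[0,0,0],0],[[0,0,0],[0,0,0],0]]'

```text
time: 29.78
eef_pos: [0.4592, 0.0491, 0.1488]
eef_rot: [0.0, 0.106, 0.994, 0.001]
ft_force: [-0.5, 0.9, -1.0]
gripper_width: 0.0006
grip_force: 0.0
```

```bash
python3 - <<'E'
from cell import manip
s=manip.read_state();print(s['time'],s['eef_pos'],s['ft_force']);print(manip.sign_off())
E
```

```text
29.775 [0.45922706 0.04913445 0.148774  ] [-0.4527487   0.94975346 -0.96917891]
the job is handed in; nothing more can be done
None
```

The mug is pushed back inside the ring (about 5 mm or less off centre by camera), the tare key was pressed to about 4.9 N (near full travel) and released, the arm is withdrawn, and the job was handed in at 29.8 s; no verdict came back, and I took no picture after the press.

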